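# Light the burner under the milk jug

### The arm

A 6-joint arm with a two-finger parallel gripper is mounted at the origin on a cart in front of the work surface, level with it; the furniture and walls round the work are solid. World frame = base frame: x ahead of the robot, y to its left, z up, the work surface at z = 0. Lengths are in m, angles in rad, forces in N, time in s.
With the tool pointing down it reaches from about 0.375 to 0.825 m from the base axis. Payload 5.5 kg.
Tool frame: the origin (TCP) lies midway between the tips of the shut fingers; the grasp point (between the pads) lies 19 mm behind it (robot.tcp_to_grasp is the distance from the TCP to the grasp point, in m); z points along the fingers, y is the line along which they close (so a half turn about z gives the same grasp; the last joint's range is limited). The gripper opens to 85 mm and grips with 20 to 120 N. Pads are 22 mm wide; open, the fingers measure 114 mm over their backs; the gripper's body (76 mm by 85 mm) begins 54 mm behind the grasp point. The pads swing forward as they close: fully open they stand 13 mm farther back than shut.
Start: joints at [-1.291, 0.314, -0.047, 1.21, 0, 1.571], TCP at [0.166, -0.577, 0.231] pointing down, gripper open.
Joint ranges: [-2.67, 2.67], [-0.69, 1.73], [-1.03, 1.25], [-2.08, 2.16], [-1.42, 1.45], [-3.14, 3.14]. Speed limits (rad/s): [2.39, 2.39, 3.01, 3.14, 3.14, 3.14].

### API

Orientations are given as a rotation vector (axis times angle).
In Python, from plant import robot, imaging gives the robot as it stands.
- The arm moves only by the tool carry_out, never from a script. Its argument "moves" is text: rows parted by semicolons, each of 7 numbers parted by spaces: the turn, a rotation vector about the tool's x, y, z in degrees, then the shift along the tool's x, y, z in mm, then the opening in per cent of the stroke, from 0 (shut) to 100 (fully open). In form: rx ry rz x y z hand; .... A call has 1 to 20 rows; each row shifts and turns the commanded pose from where the row before left it, along the tool's axes as they then stand; what a row does not reach is not made up. A row lasts 1/10 s, in which the tool goes at most 50 mm and 8.59 degrees, less where a joint would pass 70% of its speed; a pose out of reach is approached as far as the arm can. A call is refused whole if a number of a shift passes 50 or a number of a turn 8.59, either way. A call with a gripper value outside its range is refused whole. The fingers move at their own pace and stop on an object; "newtons" is the grip in N (left out, the last holds). Time passes only in rows, so rows that do not move let the fingers close. It gives the time, the measured TCP pose, the force, the opening and the grip force at its end, in the units of the state.
- robot.get_obs(): the state, without advancing time (a new reading comes with each control period).
- imaging.camera(name): name is "side" or "top" or "wrist"; returns a dict with "image" (420x560x3 uint8, red, green, blue), "z_map" (420x560 float32, m along the optical axis (not along the pixel's ray), 0 where there is no reading), "K" (3x3 intrinsics, pixels), "k1" (the pictures are not rectified: a ray, as slopes to the right and down, at radius r is drawn at 1 + k1 r^2 times it, then the intrinsics apply), "world_to_cam" (4x4, takes a point from world to camera coordinates). Camera axes: x right, y down, z forward; pixel columns grow to the right and rows downward; lengths in m; the calibration is good to about 2 mm. A picture is of the moment at which its call begins.
- robot.sign_off(): hands the job in; it is judged then, once.
The state is a dict: "time": time; "joint_pos": joint angles; "qvel": joint speeds; "joint_efforts": joint torques, N m; "ee_pos": TCP position; "orientation": TCP orientation; "force": force on the tool from outside, world axes, zero at the start; "moment": the same for the moment, N m; "width": finger opening in m; "gripper_force": force on a finger pad.
Only numpy, scipy, OpenCV 4.12 (cv2) and the standard library are available. Lean on these libraries where they do the work, as an engineer would, in place of code of your own. Each camera call takes 0.05 s, during which the arm holds its last target. There are 200 camera calls.

### The job

Light the gas burner that the steel milk jug stands on: push its knob in and, keeping it pushed, turn it anticlockwise past the safety stop to full flame, as far as it goes, without forcing it; then let go so that it springs back up. Leave the jug standing on its ring and the other burner off.

Things in the scene. Friction and masses are not known exactly. Their poses are not given: they have to be found in the camera images.
- burner_a: The burner to light: fixed steel box 130 x 230 mm, top plate 55 mm above the worktop. Origin: middle of its underside; y along its length, about to the robot's left. Gas ring with grate (grate top 75 mm above the worktop) centred at y +50 mm, knob axis at y -80 mm. A small dot on the plate marks off, a large one full flame. An alike burner with an empty ring stands apart.
- knob_a (a point): Grip point on the axis of that burner's black knob: skirt 44 mm across, 6 mm thick, underside 9 mm above the plate when out, carrying an upright bar 42 mm long, 14 mm wide, top 42 mm above the skirt's underside. The point is 13 mm below the bar's top, 23 mm above the skirt. x: along the bar to its white pointer, which points away from the robot at off; y across it; z up. It turns with the knob.
- turn_a (a joint): Turn of that knob, rad: 0 = off, grows anticlockwise from above, 1.31 (75 degrees) = end of travel, full flame. Starts at 0 to 0.08. While out it turns only to about 0.2, where a solid stop blocks it (do not force it); pushed in at least 4 mm, best 6, it passes the stop, which is behind it from about 0.8 on. Light friction (0.04 N m); stays where it is left.
- push_a (a joint): How far that knob is pushed in (straight down), m: 0 = out, 0.007 = bottomed. Spring: about 6 N to start, 11 N at 4 mm, 14 N at the bottom; it comes back out when let go, past the stop too.
- turn_b (a joint): Turn, rad, of the like knob on the other burner, whose ring is empty: 0 = off, counted as turn_a. To be left off.
- jug: Loose empty steel milk jug, about 0.3 kg, on the grate of the burner to light: 78 mm across the belly, 95 mm high, wire handle on the side away from the knob, reaching 62 mm from its axis. Origin: centre of its underside; z up, y towards the handle.

How it is judged:
On the way, in this order (a step that is already met when the one before it is completed fails the run):
1. the knob of the jug's burner is pushed in (value of joint push_a above 0.003 m), for 0.05 s.
2. it is turned past the safety stop (value of joint turn_a above 0.8 rad), for 0.05 s.
At the end, for the whole second after the job is handed in: The knob of the burner under the jug is turned at least 1.05 rad (60 of its 75 degrees) and out again (pushed in less than 2 mm); the other knob is still off (turned less than 0.3 rad, short of passing its stop); the jug stands still and upright (within 0.15 rad), within 20 mm of where it stood (value of joint turn_a above 1.05 rad and value of joint push_a below 0.002 m and value of joint turn_b below 0.3 rad and distance of jug from where it was at the start of the episode below 0.02 m and angle between jug's own z axis and vertical below 0.15 rad and linear speed of jug below 0.02 m/s); the robot touches nothing.
It fails at once if the other burner is turned on (value of joint turn_b above 0.45 rad).
It fails at once if the jug is tipped over (angle between jug's own z axis and vertical above 0.5 rad).
It fails at once if the knob is forced past its safety stop without being pushed in (value of joint turn_a between 0.3 and 0.6 rad and value of joint push_a below 0.003 m).
It also fails if it takes over 32 s, if anything falls off the work surface, if the arm or the gripper's body presses on something with over 40 N, if the wrist force passes 120 N, or if a joint passes its speed limit or range.

## Working session

There is one attempt and no reset: what is moved stays moved. The work goes in short steps, Python scripts to look and compute and a tool call to move; the robot and the scene stay as the last step left them, time stands still between calls to the robot, and variables do not carry over. Pictures are saved under pics/ and viewed, at most 10 in all, crops included, and the job is handed in when it is done.

Besides the shell and the picture viewer there is one more tool, called after "Request:" as name(argument=value, ...) on one line, values as JSON. carry_out: Moves the arm, as the interface text tells. Its arguments: {"type":"object","properties":{"moves":{"type":"string"},"newtons":{"type":"number"}},"required":["moves"]}

```bash
mkdir -p pics
cat > h.py <<'E'
import numpy as np, cv2
from plant import robot, imaging
def snap(n,f):
    c=imaging.camera(n); cv2.imwrite(f'pics/{f}.png',c['image'][:,:,::-1]); np.savez(f'pics/{f}.npz',**c); return c
def cloud(c):
    K=c['K'];z=c['z_map'];h,w=z.shape
    u,v=np.meshgrid(np.arange(w),np.arange(h))
    x=(u-K[0,2])/K[0,0];y=(v-K[1,2])/K[1,1];xd,yd=x.copy(),y.copy()
    for _ in range(10):
        s=1+c['k1']*(x*x+y*y);x,y=xd/s,yd/s
    P=np.stack([x*z,y*z,z,np.ones_like(z)],-1)
    W=P@np.linalg.inv(c['world_to_cam']).T
    return W[...,:3]
E
python3 - <<'E'
from h import *
c=snap('top','top1');d=snap('side','side1')
o=robot.get_obs();print(o['time'],o['ee_pos'],o['orientation'],o['force'])
E
```

```text
0.1 [ 0.1655534  -0.57616112  0.23051643] [-3.10936680e+00 -4.37845745e-01  3.24089386e-04] [-0.79121456  0.01183313 -0.35053939]
```

View pics/top1.png

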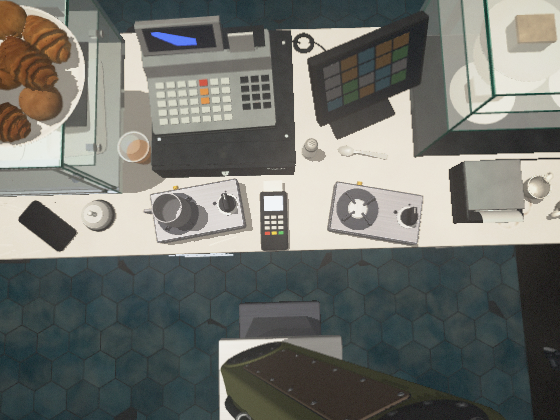

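View pics/side1.png

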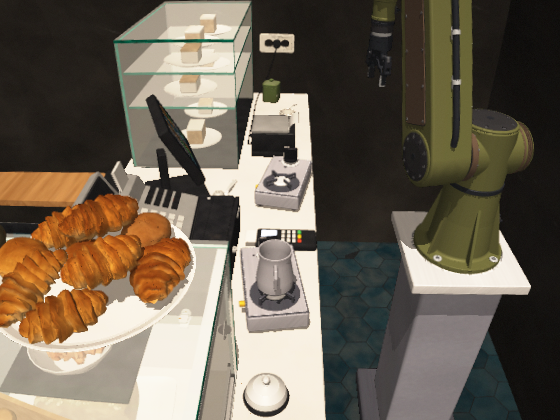

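The top view shows the jug on the left burner at about (172,208), with that burner's knob at about (228,203). A card terminal stands just to its right at (273,215), the register is behind it, and the other burner is at (375,212). Next I'll measure these.

Run:
```python
from h import *
c=dict(np.load('pics/top1.npz'));W=cloud(c);im=c['image']
R=W[160:255,135:300];z=R[...,2]
m=((z>.049)&(z<.061)).astype(np.uint8); m=cv2.morphologyEx(m,cv2.MORPH_OPEN,np.ones((3,3)))
n,l,s,_=cv2.connectedComponentsWithStats(m);k=1+s[1:,4].argmax()
p=R[l==k];r=cv2.minAreaRect((p[:,:2]*1000).astype(np.float32));print('plate rect mm',r,p[:,2].mean());print(cv2.boxPoints(r))
k=W[185:220,212:242].reshape(-1,3);b=k[k[:,2]>.085]
print('knob bar',len(b),b.min(0),b.max(0),b.mean(0),cv2.minAreaRect((b[k[k[:,2]>.085][:,2]>.098][:,:2]*1000).astype(np.float32)))
j=W[185:230,140:200].reshape(-1,3);b=j[j[:,2]>.15];print('jug',b.min(0),b.max(0))
for n,(v,u) in dict(term=(225,273),termtop=(195,273),register=(160,225),regedge=(172,225)).items(): print(n,W[v,u])
for v,u in [(180,262),(248,262),(180,287),(248,287)]: print(W[v,u])
a=im[165:255,140:300,::-1];cv2.imwrite('pics/crop1.png',cv2.resize(a,None,fx=5,fy=5,interpolation=cv2.INTER_CUBIC))
```

```text
plate rect mm ((484.2254943847656, 202.64401245117188), (128.59986877441406, 226.529541015625), 9.22378158569336) 0.05466155972038843
[[402.60165 304.13754]
 [438.91226  80.53708]
 [565.84937 101.15048]
 [529.5387  324.75095]]
knob bar 118 [ 0.34554873 -0.00227258  0.08615156] [0.51774573 0.13407042 1.10503653] [0.48593969 0.1149107  0.1712432 ] ((425.79949951171875, 72.51189422607422), (217.8297882080078, 26.11106300354004), 36.14530944824219)
jug [ 0.34554873 -0.00227258  0.15018174] [0.51040749 0.30472186 1.10503653]
term [0.44250445 0.00883533 0.02172098]
termtop [0.52266221 0.00671377 0.02079134]
register [0.60049223 0.12282804 0.10329142]
regedge [0.57717908 0.12715715 0.07176249]
[5.68161609e-01 3.57228361e-02 5.09235269e-04]
[0.38301809 0.03922111 0.02105338]
[ 0.56596322 -0.03229817  0.00198979]
[ 0.38126864 -0.02626482  0.01743356]
```

View pics/crop1.png

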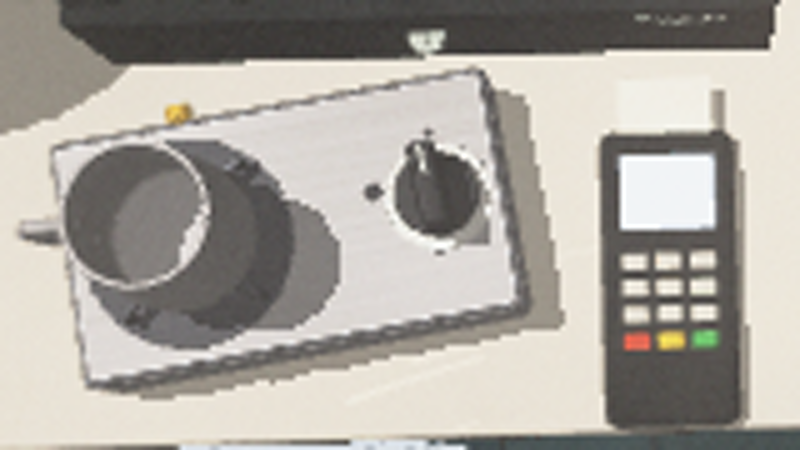

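Request:
carry_out(moves="0 0 0 15 -10 0 50;0 0 0 30 -20 0 50;0 0 0 30 -20 0 50;0 0 0 30 -20 0 50;0 0 0 30 -20 0 50;0 0 0 30 -20 0 50;0 0 0 30 -20 0 50;0 0 0 30 -20 0 50;0 0 0 30 -20 0 50;0 0 0 30 -25 0 50;0 0 0 21 -37 0 50;0 0 0 21 -37 0 50;0 0 0 21 -37 0 50;0 0 0 21 -37 0 50;0 0 0 21 -37 0 50;0 0 0 21 -37 0 50;0 0 0 21 -37 0 50;0 0 0 21 -37 0 50;0 0 0 21 -37 0 50;0 0 0 10 -20 0 50", newtons=70)

```text
time: 2.1
ee_pos: [0.4792, 0.0873, 0.2312]
orientation: [-3.109, -0.443, -0.0]
force: [-0.2, 0.3, 0.0]
width: 0.0426
gripper_force: 0.0
```

Run:
```python
from h import *
c=snap('wrist','w1');o=robot.get_obs();print(o['time'],o['ee_pos'],o['orientation'],o['force'],o['width'],o['joint_pos'])
W=cloud(c);z=W[...,2];m=(z>.099)&(z<.112)&(np.hypot(W[...,0]-.497,W[...,1]-.124)<.035)
b=W[m];r=cv2.minAreaRect((b[:,:2]*1000).astype(np.float32));print(len(b),b.mean(0),r,cv2.boxPoints(r))
```

```text
2.15 [0.47957995 0.08908295 0.23107875] [-3.10706368e+00 -4.44603969e-01 -6.92971562e-04] [0.9005719  2.85870481 0.91411406] 0.04313290075936019 [ 1.81718556e-01  1.02536388e-01 -3.10497587e-01  1.15720715e+00
  2.86014473e-03  3.03905254e+00]
1053 [0.49869375 0.12433633 0.10387367] ((497.77130126953125, 124.43843078613281), (42.577762603759766, 14.22758674621582), 11.478221893310547) [[475.49255 127.17357]
 [478.3238  113.23052]
 [520.05005 121.70329]
 [517.2188  135.64633]]
```

View pics/w1.png

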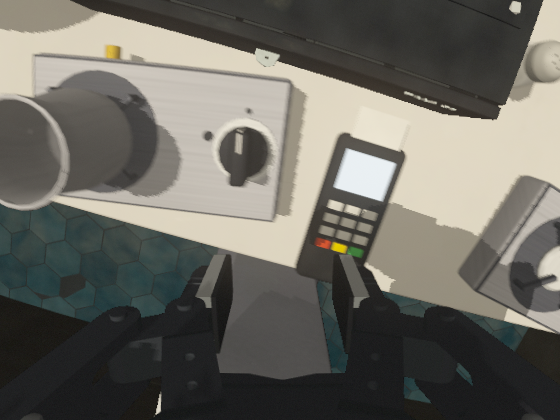

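The wrist view shows the knob bar at about (240,155), free, with the pads clear of everything. Measured bar: centre (498,124) mm, yaw 11.5°. Joint 6 is near its upper limit, so I'll flip the hand half a turn before gripping.

Request:
carry_out(moves="0 0 -4 0 0 0 50;0 0 -8.5 0 0 0 50;0 0 -8.5 0 0 0 50;0 0 -8.5 0 0 0 50;0 0 -8.5 0 0 0 50;0 0 -8.5 0 0 0 50;0 0 -8.5 0 0 0 50;0 0 -8.5 0 0 0 50;0 0 -8.5 0 0 0 50;0 0 -8.5 0 0 0 50;0 0 -8.5 0 0 0 50;0 0 -8.5 0 0 0 50;0 0 -8.5 0 0 0 50;0 0 -8.5 0 0 0 50;0 0 -8.5 0 0 0 50;0 0 -8.5 0 0 0 50;0 0 -8.5 0 0 0 50;0 0 -8.5 0 0 0 50;0 0 -8.5 0 0 0 50;0 0 -8.5 0 0 0 50")

```text
time: 4.15
ee_pos: [0.4786, 0.084, 0.2311]
orientation: [0.052, -3.14, -0.0]
force: [0.3, 0.5, 0.0]
width: 0.0427
gripper_force: 0.0
```

```bash
cat >> h.py <<'E'
from scipy.spatial.transform import Rotation as Ro
def off(t,yaw):
    o=robot.get_obs();R=Ro.from_rotvec(o['orientation']).as_matrix()
    print('t',o['time'],'ee',o['ee_pos'],'yaw',np.degrees(np.arctan2(R[1,0],R[0,0])),'toolz',R[:,2],'q6',o['joint_pos'][5],'F',o['force'],'w',o['width'],'gf',o['gripper_force'])
    print('rot (rz +=cw)',(np.degrees(np.arctan2(R[1,0],R[0,0]))-yaw+180)%360-180,'tool shift mm',R.T@(np.array(t)-o['ee_pos'])*1000)
E
python3 -c "
from h import *
off([.498,.1245,.076],-168.5)"
```

```text
t 4.15 ee [0.47860606 0.08401953 0.23107297] yaw -178.10135724065296 toolz [-7.23744898e-04  1.60202036e-04 -9.99999725e-01] q6 0.14044957408999686 F [0.25288003 0.47391587 0.0484966 ] w 0.04265542675212108 gf 0.0
rot (rz +=cw) -9.601357240652959 tool shift mm [-20.83581189  39.78715138 155.06537217]
```

Request:
carry_out(moves="0 0 0 -10.5 20 0 50;0 0 0 -10.5 20 0 50;0 0 -4.8 0 0 0 50;0 0 -4.8 0 0 0 50;0 0 0 0 0 25 50;0 0 0 0 0 30 50;0 0 0 0 0 30 50;0 0 0 0 0 15 50;0 0 0 0 0 0 50;0 0 0 0 0 0 50")

```text
time: 5.15
ee_pos: [0.499, 0.1244, 0.1316]
orientation: [0.305, -3.126, -0.0]
force: [-0.9, -0.0, 0.3]
width: 0.0427
gripper_force: 0.0
```

```bash
python3 -c "
from h import *
c=snap('wrist','w2');off([.498,.1245,.076],-168.5)
W=cloud(c);z=W[...,2];m=(z>.099)&(z<.112)&(np.hypot(W[...,0]-.498,W[...,1]-.124)<.03)
b=W[m];print(len(b),cv2.minAreaRect((b[:,:2]*1000).astype(np.float32)))"
```

```text
t 5.2 ee [0.4997303  0.12454131 0.13224444] yaw -168.85762691745666 toolz [ 9.82430712e-04  3.58578588e-04 -9.99999453e-01] q6 0.04969955286592538 F [ 1.33187225 -0.03195395 -0.6821786 ] w 0.04271968881615216 gf 0.0
rot (rz +=cw) -0.3576269174566562 tool shift mm [ 1.76378196  0.28473448 56.24269324]
2157 ((497.5706481933594, 124.67253112792969), (43.49059295654297, 13.73586654663086), 11.821313858032227)
```

View pics/w2.png

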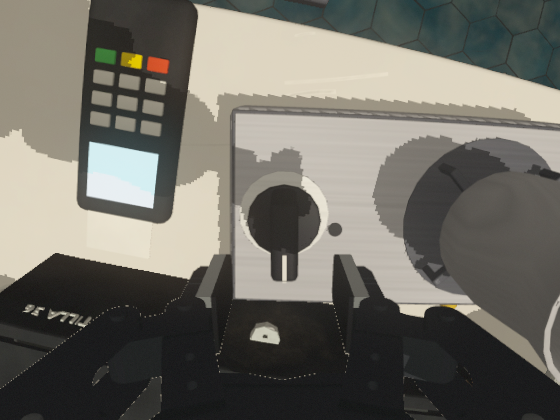

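The view shows the bar at (285,232), square between the pads, and the jug clear of the right finger. I'll go down and grip.

Request:
carry_out(moves="0 0 0 1 0 15 50;0 0 0 0 0 20 50;0 0 0 0 0 14 50;0 0 0 0 0 6 50;0 0 0 0 0 0 50;0 0 0 0 0 0 10;0 0 0 0 0 0 5;0 0 0 0 0 0 5;0 0 0 0 0 0 5;0 0 0 0 0 0 5;0 0 0 0 0 0 5", newtons=70)

```text
time: 6.3
ee_pos: [0.4993, 0.1252, 0.0777]
orientation: [-0.305, 3.125, 0.003]
force: [-1.2, 2.6, 5.6]
width: 0.0127
gripper_force: 70.0
```

```bash
python3 -c "
from h import *
off([.498,.1245,.070],-168.5)"
```

```text
t 6.3 ee [0.49925826 0.12515788 0.07765231] yaw -168.8389499260399 toolz [ 0.00169571  0.00237182 -0.99999575] q6 0.049612957782025485 F [-1.21601268  2.57899824  5.60606489] w 0.012697067043858612 gf 69.99805569648743
rot (rz +=cw) -0.33894992603990204 tool shift mm [ 1.37804277 -0.41716685  7.648585  ]
```

Request:
carry_out(moves="0 0 0 0 0 2 5;0 0 0 0 0 2 5;0 0 0 0 0 2 5;0 0 0 0 0 0 5;0 0 0 0 0 0 5")

```text
time: 6.8
ee_pos: [0.4993, 0.1252, 0.0722]
orientation: [-0.305, 3.125, 0.004]
force: [-4.5, 2.1, 12.7]
width: 0.0131
gripper_force: 70.8
```

Request:
carry_out(moves="0 0 0 0 0 0.7 5;0 0 -3 0 0 0 5;0 0 -5 0 0 0 5;0 0 -5 0 0 0 5;0 0 -5 0 0 0 5;0 0 -5 0 0 0 5;0 0 -5 0 0 0 5;0 0 0 0 0 0 5")

```text
time: 7.6
ee_pos: [0.4989, 0.1261, 0.0716]
orientation: [-1.055, 2.956, 0.006]
force: [-5.4, 5.7, 12.0]
width: 0.0131
gripper_force: 71.1
```

```bash
python3 -c "
from h import *
off([.498,.1245,.070],-168.5);print(robot.get_obs()['moment'])"
```

```text
t 7.6 ee [0.49893357 0.12614546 0.0715957 ] yaw -140.70229706737766 toolz [ 0.00120224  0.00464825 -0.99998847] q6 -0.44094647407917054 F [-5.42984519  5.7004789  12.00200526] w 0.013115631159102524 gf 71.0611617565155
rot (rz +=cw) 27.797702932622343 tool shift mm [ 1.77077858 -0.68659674  1.58690934]
[1.18448902 1.16999068 0.03306848]
```

Request:
carry_out(moves="0 0 -5 0 0 0.5 5;0 0 -5 0 0 0 5;0 0 -5 0 0 0 5;0 0 -5 0 0 0 5;0 0 -5 0 0 0 5;0 0 -5 0 0 0 5;0 0 0 0 0 0 5;0 0 0 0 0 0 5")

```text
time: 8.4
ee_pos: [0.4981, 0.1269, 0.0709]
orientation: [-1.783, 2.583, 0.008]
force: [-7.9, 9.0, 12.9]
width: 0.0125
gripper_force: 71.2
```

```bash
python3 -c "
from h import *
off([.498,.1245,.070],-168.5);print(robot.get_obs()['moment'])"
```

```text
t 8.4 ee [0.49806912 0.12685235 0.07092629] yaw -110.7738754213474 toolz [-3.90712999e-04  6.22204054e-03 -9.99980567e-01] q6 -0.9627882990879201 F [-7.89191278  9.04536864 12.92381919] w 0.01251952796796529 gf 71.15859031677246
rot (rz +=cw) 57.726124578652616 tool shift mm [ 2.22916004 -0.77205589  0.91166248]
[1.73260885 1.61788811 0.01155518]
```

Request:
carry_out(moves="0 0 -4 0 0 0 5;0 0 -4 0 0 0 5;0 0 -3 0 0 0 5;0 0 0 0 0 0 5;0 0 0 0 0 0 5")

```text
time: 8.9
ee_pos: [0.4977, 0.127, 0.0708]
orientation: [-2.022, 2.4, 0.009]
force: [-8.5, 8.5, 13.1]
width: 0.0129
gripper_force: 71.2
```

```bash
python3 -c "
from h import *
off([.498,.1245,.070],-168.5);print(robot.get_obs()['moment'])"
```

```text
t 8.9 ee [0.49768922 0.12698385 0.07083419] yaw -99.77308182152836 toolz [-0.00107832  0.00658941 -0.99997771] q6 -1.1546986831804216 F [-8.52517291  8.46110581 13.11181746] w 0.012866549825529592 gf 71.16750597953796
rot (rz +=cw) 68.72691817847164 tool shift mm [ 2.40027187 -0.7296785   0.81747148]
[1.81857091 1.74488093 0.05951029]
```

Request:
carry_out(moves="0 0 -2 0 0 0 5;0 0 -1 0 0 0 5;0 0 0 0 0 0 5;0 0 0 0 0 -2 5;0 0 0 0 0 -2 5;0 0 0 0 0 -1.5 5;0 0 0 0 0 0 5;0 0 0 0 0 0 25;0 0 0 0 0 0 45;0 0 0 0 0 0 45;0 0 0 0 0 0 45;0 0 0 0 0 0 45")

```text
time: 10.1
ee_pos: [0.4985, 0.1238, 0.0746]
orientation: [2.084, -2.351, 0.0]
force: [-0.0, -0.9, -0.1]
width: 0.0384
gripper_force: 0.0
```

```bash
python3 -c "
from h import *
off([.498,.1245,.070],-168.5)"
```

```text
t 10.1 ee [0.49854702 0.12384401 0.07455244] yaw -96.88507676543004 toolz [-3.04493500e-05 -2.04987073e-04 -9.99999979e-01] q6 -1.2070241160274695 F [-0.02556189 -0.90592901 -0.06308035] w 0.038404898702886804 gf 0.0
rot (rz +=cw) 71.61492323456997 tool shift mm [-0.58662658  0.62168668  4.55232464]
```

Released with no residual force. I'll lift clear and check.

Request:
carry_out(moves="0 0 0 0 0 -10 45;0 0 0 0 0 -20 45;0 0 0 0 0 -30 45;0 0 0 0 0 -40 45;0 0 0 0 0 -40 45;0 0 0 0 0 -20 45;0 0 0 0 0 0 45;0 0 0 0 0 0 45")

```text
time: 10.9
ee_pos: [0.4986, 0.124, 0.235]
orientation: [-2.084, 2.35, -0.001]
force: [0.0, -0.5, 0.2]
width: 0.0387
gripper_force: 0.0
```

```bash
python3 -c "
from h import *
c=snap('wrist','w3');snap('side','side3');off([.498,.1245,.070],-168.5)
W=cloud(c);z=W[...,2];m=(z>.099)&(z<.112)&(np.hypot(W[...,0]-.498,W[...,1]-.124)<.03)
b=W[m];print(len(b),np.median(b[:,2]),cv2.minAreaRect((b[:,:2]*1000).astype(np.float32)))
a=cv2.imread('pics/w3.png');s=cv2.imread('pics/side3.png');cv2.imwrite('pics/both.png',np.hstack([cv2.resize(a,(400,300)),cv2.resize(s[130:355,200:500],(400,300))]))"
```

```text
t 11.0 ee [0.49762461 0.12379925 0.23345253] yaw -96.87167807354253 toolz [-1.99531612e-03 -5.15187580e-04 -9.99997877e-01] q6 -1.2070199549534646 F [ 0.72801739 -0.1979118   0.05200173] w 0.03842479684119566 gf 0.0
rot (rz +=cw) 71.62832192645749 tool shift mm [ -0.86325772  -0.6025737  163.45107582]
949 0.10399188943179799 ((497.7264709472656, 124.56230163574219), (42.16878128051758, 13.864123344421387), 83.62218475341797)
```

View pics/both.png

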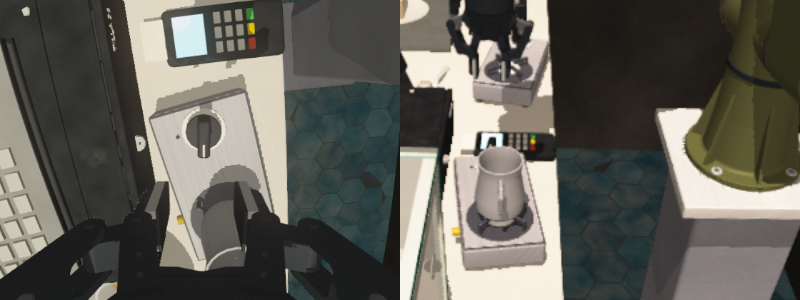

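The left picture shows the pointer at (204,155), turned toward the jug: bar yaw 83.6°, which is a turn of about 74°. The bar top is back at its starting height, and the right picture shows the jug upright on its ring.

```bash
python3 -c "
from plant import robot
print(robot.sign_off())"
```

```text
the job is handed in; nothing more can be done
None
```

The jug's burner is lit: its knob was pushed in, turned to about 74° of its 75° and sprang back out, the jug still stands upright on its ring, the other knob was not touched, and the job is handed in (no verdict was returned).

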